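Loosen the cubby's knurled locking collar and push its door open

ROBOT

A 6-joint arm with a two-finger parallel gripper is mounted at the origin on the work surface. World frame = base frame: x ahead of the robot, y to its left, z up, the work surface at z = 0. Lengths are in m, angles in rad, forces in N, time in s.
With the tool pointing down it reaches from about 0.35 to 0.975 m from the base axis. Payload 4.9 kg.
Tool frame: the origin (TCP) lies at the very end of the fingers, on their centre line; the grasp point (between the pads) lies 19 mm behind it (grasp_offset is the distance from the TCP to the grasp point, in m); x points along the fingers, y is the direction in which the jaws open and shut, and the axes are right-handed (so a half turn about x gives the same grasp; the last joint's range is limited). The gripper opens to 85 mm and grips with 20 to 120 N. Pads are 22 mm wide; open, the fingers measure 114 mm over their backs; the gripper's body (76 mm by 85 mm) begins 54 mm behind the grasp point. The pads swing forward as they close: fully open they stand 13 mm farther back than shut.
Start: joints at [-1.308, 0.053, 1.613, -0, 1.476, -0.119], TCP at [0.233, -0.58, 0.192] pointing down, gripper open.
Joint ranges: [-3.01, 3.01], [-1.01, 2.22], [0.06, 2.58], [-1.02, 4.17], [0.09, 2.62], [-3.14, 3.14]. Speed limits (rad/s): [2.57, 2.57, 3.14, 3.14, 3.14, 3.14].

INTERFACE

Orientations are given as a rotation vector (axis times angle).
In Python, from station import get_obs, get_image, camera_model, finish_job, grasp_offset gives the robot as it stands.
- The arm moves only by the shell command python3 -m crank 'ROWS' [OPENING] [FORCE]. ROWS is JSON, a list that holds one entry, the list of rows, each a list of 4 numbers: the shift along the world's x, y, z in m, then the turn about the world's z in degrees. In form: [[[dx, dy, dz, turn], ...]]. A call has 1 to 5 rows; each row is the pose to reach, as a shift and turn from the pose commanded when the call began; what a row does not reach only later rows make up. A row lasts 1/12 s, in which the tool goes at most 41.7 mm and 7.16 degrees, less where a joint would pass 70% of its speed; a pose out of reach is approached as far as the arm can. A call with a gripper value outside its range is refused whole. OPENING is the opening, from 0 (shut) to 1 (fully open), set as the call begins (- or left out, the last holds). The fingers move at their own pace and stop on an object; FORCE is the grip in N (left out, the last holds). Time passes only in rows, so rows that repeat a pose let the fingers close. It gives the time, the measured TCP pose, the force and the opening at its end, in the units of the state.
- get_obs(): the state, without advancing time (a new reading comes with each control period).
- get_image(name): name is "scene" or "top" or "wrist"; returns (picture, depth): 384x512x3 uint8, red, green, blue; 384x512 float32, m along the optical axis (not along the pixel's ray), 0 where there is no reading.
- camera_model(name): a dict with "fx", "fy", "cx", "cy" (pixels), "xyz" and "attitude" of the camera in the world. Camera axes: x right, y down, z forward; pixel columns grow to the right and rows downward; lengths in m; the calibration is good to about 2 mm. A picture is of the moment at which its call begins: read the wrist's pose just before it. camera_model takes no time and is no camera call; for the wrist camera it gives the pose at the moment of the call.
- finish_job(): hands the job in, once; it reports no verdict.
The state is a dict: "t": time; "q": joint angles; "dq": joint speeds; "effort": joint torques, N m; "tool_pos": TCP position; "tool_rot": TCP orientation; "contact_force": force on the tool from outside, world axes, zero at the start; "wrist_torque": the same for the moment, N m; "opening": finger opening in m.
Only numpy, scipy, OpenCV 4.12 (cv2) and the standard library are available. Lean on these libraries where they do the work, as an engineer would, in place of code of your own. Each camera call takes 0.05 s, during which the arm holds its last target.

TASK

Without gripping or lifting anything, roll a fingertip lightly round the knurled rim of the locking collar on the parts cubby to loosen it by exactly two full turns, anticlockwise seen from above, so that its white line comes back to the red tick for the second time. Only then push the clear sliding door fully open by its orange tab, and leave the collar so and the other things on the bench and on the cubby where they are.

Things in the scene. Friction and masses are not known exactly. Their poses are not given: they have to be found in the camera images.
- cubby: fixed grey sheet-metal parts cubby, 120 (x) x 320 (y) x 90 mm (z), flat roof at z = 90 mm. Origin at the centre of its underside; its x axis points to its door face (away from the robot), y along the door's travel, z up. The collar stands on the roof at x 0, y +75 mm; in front of the collar on the roof, on its -x side, a red tick mark.
- collar_centre (a point): centre of the knurled aluminium locking collar (on its axis, half-way up), 109 mm above the bench. The collar is 68 mm in diameter over its fine ridges and 26 mm tall, upright axis, its lower face 6 mm above the roof on a smaller 52 mm foot; a brass stub 14 mm wide stands 4 mm above its black top face. Nothing else stands within 85 mm of the axis at the collar's height. The axes of this point turn with the collar.
- collar (a joint): turn of the collar in rad, 0 at the start (tight, the white line on its top pointing at the red tick), growing anticlockwise seen from above; one full turn is 6.283; it turns freely on to 25.1 and does not rise. It turns stiffly with about 0.035 N m (about 1 N at the rim) and stays where it is left.
- tab (a point): middle of the orange tab standing up from the top edge of the clear acrylic sliding door. The tab is 10 (cubby x) x 12 (cubby y) mm and reaches from the door's top rail, about 92 mm above the bench, to 126 mm; this point is 110 mm above the bench. Its axes are parallel to the cubby's.
- door (a joint): slide of the door in m, 0 shut, 0.10 fully open against its stop, towards the cubby's +y; it needs about 1.5 N and stays where it is left. The collar does not block it in fact, but it must stay shut until the collar is loosened.
- cap_a: yellow pushbutton cap, 33 mm wide, 20 mm tall, standing on the cubby's roof towards the robot and the -y end, at least 80 mm from tab and collar; origin at the centre of its underside; to be left alone
- cap_b: yellow pushbutton cap, 33 mm wide, 20 mm tall, on the bench; origin at the centre of its underside; to be left alone
- heat_sink: blue anodised finned heat sink 60 x 50 x 30 mm on the bench; origin at the centre of its underside; to be left alone
- resistor: cream ceramic power resistor 50 x 14 x 13 mm with wire ends, on the bench; origin at the centre of its underside; to be left alone
- coin_mech: matte black coin mech 127 x 89 x 52 mm lying on the bench; origin at the centre of its underside; to be left alone
- screwdriver: screwdriver lying on the bench; to be left alone

How it is judged:
By the outcome, as a careful person would: the job done as asked, in the order asked, and still so for the second after the job is handed in, with the robot touching nothing.
It also fails if it takes over 67 s, if anything falls off the work surface, if the arm or the gripper's body presses on something with over 40 N, if the wrist force passes 120 N, or if a joint passes its speed limit or range.

## Working session

There is one attempt and no reset: what is moved stays moved. The work goes in short steps, Python scripts to look and compute and a shell command to move; the robot and the scene stay as the last step left them, time stands still between calls to the robot, and variables do not carry over. Pictures are saved under pics/ and viewed, and the job is handed in when it is done.

```bash
ls; mkdir -p pics; cat > h.py <<'E'
import numpy as np,cv2
from station import *
def snap(n,f):
    p,d=get_image(n); cv2.imwrite(f'pics/{f}.png',p[:,:,::-1]); np.savez(f'pics/{f}.npz',p=p,d=d,m=np.array([camera_model(n)],dtype=object)); return p,d
def load(f):
    z=np.load(f'pics/{f}.npz',allow_pickle=True); return z['p'],z['d'],z['m'][0]
E
python3 - <<'E'
from h import *
o=get_obs(); print(o); print(grasp_offset)
for n in('scene','top'):
    print(camera_model(n)); snap(n,n+'0')
E
```

```text
pics
{'t': 0.0, 'q': array([-1.30799608e+00,  5.33388906e-02,  1.61428709e+00, -9.29454440e-06,
        1.47602420e+00, -1.18993660e-01]), 'dq': array([-0.00048227, -0.00046044, -0.00103703, -0.00013357,  0.0011118 ,
       -0.00109506]), 'effort': array([-3.62129802e-03, -3.93690062e+01, -3.70174956e+01, -5.18339730e-04,
        7.14440772e-03, -1.00087848e-05]), 'tool_pos': array([ 0.23268244, -0.57931039,  0.19087838]), 'tool_rot': array([ 2.01309009,  0.39116531, -2.01341211]), 'contact_force': array([ 0.09185732,  0.23412237, -0.00790766]), 'wrist_torque': array([ 0.01682807, -0.00259975, -0.04674544]), 'opening': 0.0853315935418533}
0.0187
{'fx': 469.03392634050164, 'fy': 469.03392634050164, 'cx': 252.9821635017062, 'cy': 195.98464196747068, 'xyz': array([ 1.30342088, -0.31052499,  1.05323146]), 'attitude': array([-2.11216138, -1.37873228,  0.49035836])}
{'fx': 375.97667931565894, 'fy': 375.97667931565894, 'cx': 254.16704985184353, 'cy': 192.32414037524148, 'xyz': array([0.42524519, 0.00907141, 1.17963356]), 'attitude': array([-2.1251824 ,  2.15665494, -0.16898568])}
```

View pics/scene0.png

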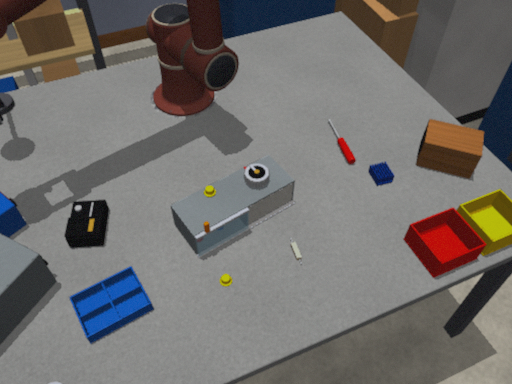

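View pics/top0.png

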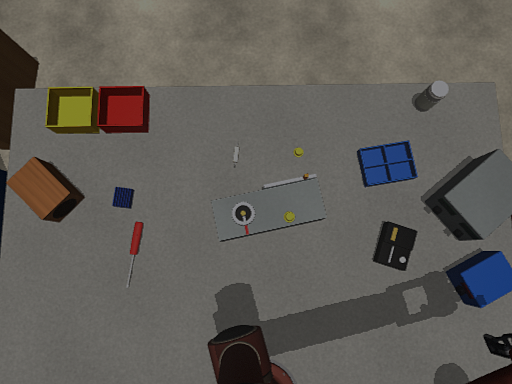

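The top view shows the collar at about (243,213), the red tick at (247,230), the orange tab at (306,176), cap_a at (290,216), and the cubby turned slightly. Next I'll measure them precisely.

```bash
cat >> h.py <<'E'
from scipy.spatial.transform import Rotation as R
def ray(m,u,v,z):
    d=R.from_rotvec(m['attitude']).apply([(u-m['cx'])/m['fx'],(v-m['cy'])/m['fy'],1]); o=np.array(m['xyz'])
    return o+d*(z-o[2])/d[2]
def cloud(d,m):
    v,u=np.mgrid[0:d.shape[0],0:d.shape[1]]
    c=np.stack([(u-m['cx'])/m['fx']*d,(v-m['cy'])/m['fy']*d,d],-1)
    return R.from_rotvec(m['attitude']).apply(c.reshape(-1,3)).reshape(c.shape)+m['xyz']
E
python3 - <<'E'
from h import *
for n in('top0','scene0'):
    p,d,m=load(n); P=cloud(d,m); hsv=cv2.cvtColor(p,cv2.COLOR_RGB2HSV); H,S,V=[hsv[...,i].astype(int) for i in range(3)]
    Z=P[...,2]; reg=(P[...,0]>.25)&(P[...,0]<.65)&(abs(P[...,1])<.3)&(d>0)
    roof=reg&(abs(Z-.09)<.006)
    pts=P[roof][:,:2].astype(np.float32); r=cv2.minAreaRect(pts); print(n,'roof',r, np.median(Z[roof]))
    top=reg&(Z>.112)&(Z<.135)&(S<90); 
    k=P[top]; print('coll',len(k),k.min(0),k.max(0),cv2.minEnclosingCircle(k[:,:2].astype(np.float32)))
    for nm,mk in(('orange',(H>5)&(H<18)&(S>150)&(V>100)&(Z>.095)),('red',((H<5)|(H>174))&(S>130)&(Z>.07)&(Z<.11)),('yellow',(H>22)&(H<35)&(S>150)&(Z>.08))):
        q=mk&reg; v,u=np.nonzero(q)
        if len(u): print(nm,len(u),u.mean(),v.mean(),P[q].mean(0),P[q].min(0),P[q].max(0))
    c={'top0':(270,200),'scene0':(235,200)}[n]
    cv2.imwrite(f'pics/{n}z.png',cv2.resize(p[c[1]-60:c[1]+60,c[0]-75:c[0]+75,::-1],None,fx=5,fy=5,interpolation=cv2.INTER_CUBIC))
E
```

```text
top0 roof ((0.5540715456008911, -0.03380724787712097), (0.13310497999191284, 0.3194369971752167), 11.344446182250977) 0.08939482841496305
coll 406 [ 0.49929271 -0.14859987  0.11291555] [0.63623047 0.0726145  0.12889145] ((0.5778822898864746, -0.039359722286462784), 0.12394638359546661)
red 20 246.2 229.35 [0.48859335 0.03066561 0.09019378] [0.47790675 0.02555666 0.08508714] [0.50032295 0.03419035 0.10207765]
yellow 84 288.67857142857144 216.4047619047619 [ 0.523181   -0.09197794  0.10209475] [ 0.51036695 -0.1058223   0.09000851] [ 0.53722729 -0.07920107  0.11273452]
scene0 roof ((0.5530880689620972, -0.032457202672958374), (0.13767199218273163, 0.3216060698032379), 11.478567123413086) 0.09035173771067423
coll 374 [ 0.50079347 -0.14946918  0.11229511] [0.63830004 0.07212339 0.12861196] ((0.5786147117614746, -0.040078744292259216), 0.12471383810043335)
orange 29 206.51724137931035 227.13793103448276 [ 0.64284517 -0.14287422  0.11096412] [ 0.64048708 -0.14856344  0.09646486] [ 0.64570897 -0.13725463  0.12503966]
red 3 244.33333333333334 167.33333333333334 [0.47853667 0.02811379 0.09065898] [0.47559161 0.02668804 0.08902052] [0.48054309 0.02931757 0.09348512]
yellow 97 209.37113402061857 191.1237113402062 [ 0.5291772  -0.09385623  0.10116364] [ 0.51683232 -0.10780937  0.08754137] [ 0.5383154  -0.07805408  0.11154047]
```

View pics/top0z.png

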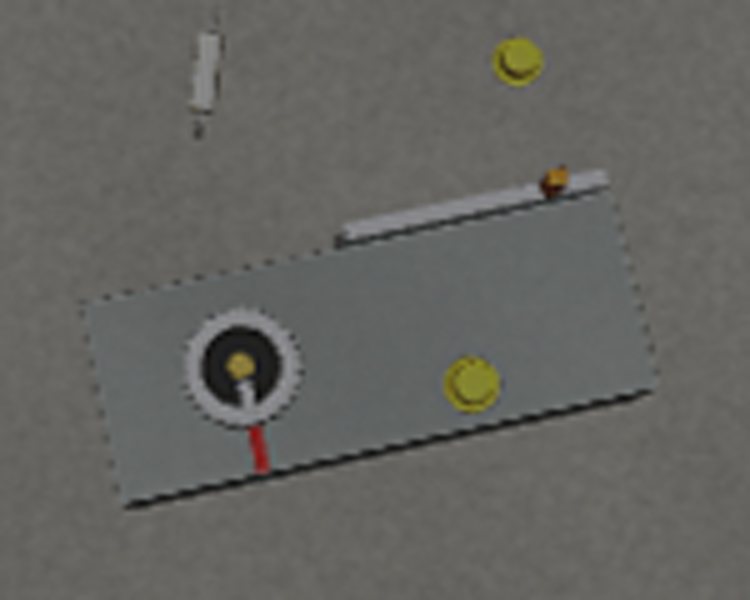

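View pics/scene0z.png

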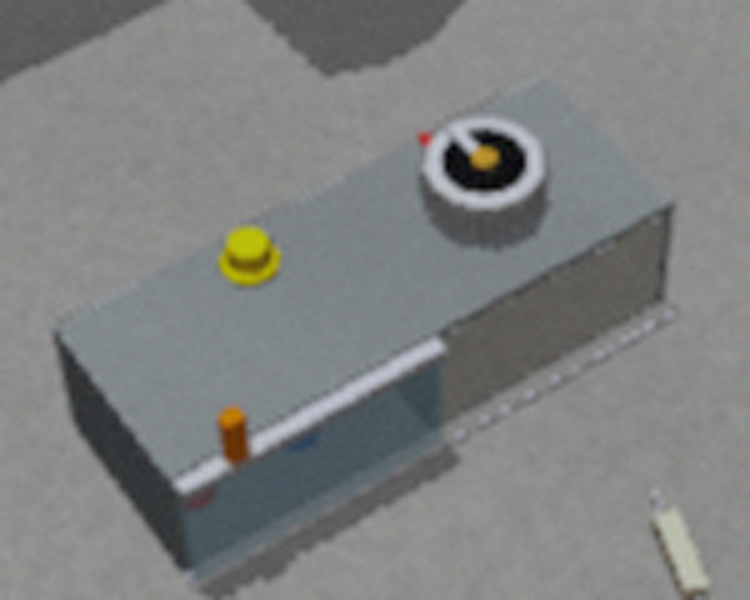

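```bash
python3 - <<'E'
from h import *
a=np.radians(11.4); ex=np.array([np.cos(a),np.sin(a)]); ey=np.array([-np.sin(a),np.cos(a)])
for n in('top0','scene0'):
    p,d,m=load(n); P=cloud(d,m); Z=P[...,2]
    c0=np.array([.54,.04]); near=(np.hypot(P[...,0]-c0[0],P[...,1]-c0[1])<.06)
    t=near&(Z>.116)&(Z<.1235); k=P[t]
    print(n,cv2.minEnclosingCircle(k[:,:2].astype(np.float32)),np.median(k[:,2]),k[:,:2].mean(0))
    # ring ellipse by grey brightness
    s=near&(Z>.123); print('stub',P[s].mean(0) if s.any() else 0)
    roof=(abs(Z-.09)<.003)&(np.hypot(P[...,0]-.55,P[...,1]+.03)<.2)
    q=np.stack([P[roof][:,:2]@ex,P[roof][:,:2]@ey],1); print(np.percentile(q,[0.5,99.5],axis=0))
    # line fit of roof's near edge
    u=np.arange(-.17,.1,.01); e=[q[(abs(q[:,1]-w)<.005),0].min() for w in u]; print('tilt deg',np.degrees(np.polyfit(u,e,1)[0]),np.mean(e))
    tb=(Z>.100)&(Z<.13)&(np.hypot(P[...,0]-.643,P[...,1]+.143)<.02); k=P[tb]; print('tab',len(k),k.min(0),k.max(0),k.mean(0), )
    tt=tb&(Z>.121); print('tabtop',P[tt].mean(0))
m=load('top0')[2]
print('stub ray',ray(m,195+240/5-.4,140+365/5-.4,.126)); print('tab',ray(m,195+555/5-.4,140+178/5-.4,.126))
m=load('scene0')[2]
print('stub ray',ray(m,160+484/5-.4,140+157/5-.4,.126)); print('tab',ray(m,160+231/5-.4,140+413/5-.4,.126))
print(R.from_rotvec(get_obs()['tool_rot']).as_matrix())
E
```

```text
top0 ((0.5330536961555481, 0.038485050201416016), 0.03423616662621498) 0.12117488088240214 [0.5321224  0.03853651]
stub [0.53381852 0.03825792 0.12425968]
[[ 0.47048662 -0.30089344]
 [ 0.60182992  0.01585323]]Traceback (most recent call last):
  File "<stdin>", line 13, in <module>
    return umr_minimum(a, axis, None, out, keepdims, initial, where)
ValueError: zero-size array to reduction operation minimum which has no identity
```

```bash
python3 - <<'E'
from h import *
a=np.radians(11.4); ex=np.array([np.cos(a),np.sin(a)]); ey=np.array([-np.sin(a),np.cos(a)])
for n in('top0','scene0'):
    p,d,m=load(n); P=cloud(d,m); Z=P[...,2]
    c0=np.array([.533,.0385]); near=(np.hypot(P[...,0]-c0[0],P[...,1]-c0[1])<.06)
    t=near&(Z>.116)&(Z<.1235); k=P[t]
    print(n,cv2.minEnclosingCircle(k[:,:2].astype(np.float32)),np.median(k[:,2]),k[:,:2].mean(0))
    s=near&(Z>.1235); print('stub',P[s].mean(0) if s.any() else 0)
    roof=(abs(Z-.09)<.003)&(np.hypot(P[...,0]-.55,P[...,1]+.03)<.2)
    q=np.stack([P[roof][:,:2]@ex,P[roof][:,:2]@ey],1); print(np.percentile(q,[0.5,99.5],axis=0))
    u=np.arange(-.28,.0,.01); e=[q[(abs(q[:,1]-w)<.005),0].min() for w in u]; print('tilt deg',np.degrees(np.polyfit(u,e,1)[0]),np.mean(e))
    tb=(Z>.100)&(Z<.13)&(np.hypot(P[...,0]-.643,P[...,1]+.143)<.02); k=P[tb]; print('tab',len(k),k.min(0),k.max(0),k.mean(0), )
    tt=tb&(Z>.121); print('tabtop',P[tt].mean(0))
m=load('top0')[2]
print('stub ray',ray(m,195+240/5-.4,140+365/5-.4,.126)); print('tab',ray(m,195+555/5-.4,140+178/5-.4,.126))
m=load('scene0')[2]
print('stub ray',ray(m,160+484/5-.4,140+157/5-.4,.126)); print('tab',ray(m,160+231/5-.4,140+413/5-.4,.126))
print(R.from_rotvec(get_obs()['tool_rot']).as_matrix())
E
```

```text
top0 ((0.5330536961555481, 0.038485050201416016), 0.03423616662621498) 0.12117488088240214 [0.5321224  0.03853651]
stub [0.53482101 0.03830933 0.12472488]
[[ 0.47048662 -0.30089344]
 [ 0.60182992  0.01585323]]
tilt deg 0.0710355147114347 0.47066546792005554
tab 22 [ 0.63337356 -0.14877121  0.10178802] [ 0.64245833 -0.13815922  0.12856938] [ 0.63730399 -0.14323728  0.11958497]
tabtop [ 0.63815354 -0.14380723  0.12509341]
scene0 ((0.5328474044799805, 0.03869007155299187), 0.034907542169094086) 0.12166511007407793 [0.53668017 0.03788585]
stub [0.53180106 0.03916053 0.12497479]
[[ 0.46948729 -0.30047679]
 [ 0.60282729  0.01729351]]
tilt deg 0.1768452801623804 0.4695281110445051
tab 47 [ 0.63292772 -0.14946918  0.10011486] [ 0.64570897 -0.13725463  0.12965626] [ 0.64098618 -0.14410091  0.11648678]
tabtop [ 0.63947964 -0.1437552   0.12455963]
stub ray [0.53362757 0.03954283 0.126     ]
tab [ 0.63825138 -0.14152316  0.126     ]
stub ray [0.53402514 0.03997654 0.126     ]
tab [ 0.63874774 -0.14203862  0.126     ]
[[-4.99247891e-04  3.72586485e-01 -9.27997339e-01]
 [ 1.82865873e-03 -9.27995563e-01 -3.72586756e-01]
 [-9.99998203e-01 -1.88300359e-03 -2.18033700e-04]]
```

```bash
python3 -m crank '[[[0.018,0.034,0.005,-5],[0.036,0.068,0.01,-10],[0.054,0.103,0.01,-15],[0.072,0.137,0.01,-20],[0.09,0.172,0.01,-21.9]]]' 0 20; python3 -m crank '[[[0.018,0.034,0,0],[0.036,0.069,0,0],[0.054,0.103,0,0],[0.072,0.138,0,0],[0.09,0.172,0,0]]]'
python3 - <<'E'
from h import *
print(R.from_rotvec(get_obs()['tool_rot']).as_matrix()); print(camera_model('wrist')); snap('wrist','w1')
E
```

```text
t: 0.52
tool_pos: [0.3232, -0.4062, 0.2016]
tool_rot: [-2.219, 0.004, 2.219]
contact_force: [0.2, -1.1, 0.6]
opening: 0.0259
t: 0.93
tool_pos: [0.4131, -0.234, 0.2017]
tool_rot: [-2.221, 0.001, 2.221]
contact_force: [1.1, -0.6, -0.1]
opening: 0.0002
[[-1.85972935e-04 -7.35740364e-04 -9.99999712e-01]
 [ 2.43694564e-04 -9.99999700e-01  7.35695035e-04]
 [-9.99999953e-01 -2.43557674e-04  1.86152175e-04]]
{'fx': 314.63881472050997, 'fy': 314.63881472050997, 'cx': 256.7286596143974, 'cy': 186.38244016439512, 'xyz': array([ 0.48235552, -0.23554904,  0.38359487]), 'attitude': array([ 2.07478753, -2.0744839 , -0.2866725 ])}
```

View pics/w1.png

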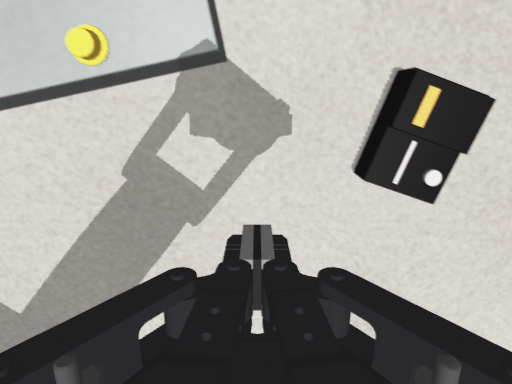

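Wrist view: the fingers are shut. The pad tips are at about (257,226–260) and the wider finger backs behind them at about (225–290,235–270). Next I'll measure this tip shape from the depth.

```bash
python3 - <<'E'
from h import *
p,d,m=load('w1'); P=cloud(d,m); o=get_obs(); L=P-np.array(o['tool_pos'])
k=(L[...,2]<.09)&(L[...,2]>-.02)&(abs(L[...,0])<.05)&(abs(L[...,1])<.08)&(d>0)
q=L[k]*1000
for z in range(-6,80,6):
    s=q[(q[:,2]>=z)&(q[:,2]<z+6)]
    if len(s): print(z,len(s),s[:,0].min().round(),s[:,0].max().round(),s[:,1].min().round(),s[:,1].max().round())
cv2.imwrite('pics/w1z.png',cv2.resize(p[215:345,180:340,::-1],None,fx=4,fy=4))
E
```

```text
42 141 7.0 12.0 -14.0 11.0
48 315 7.0 12.0 -15.0 12.0
54 371 7.0 12.0 -15.0 12.0
60 405 7.0 12.0 -15.0 12.0
66 383 7.0 12.0 -15.0 12.0
72 677 -11.0 12.0 -8.0 6.0
78 533 -10.0 15.0 -31.0 19.0
```

View pics/w1z.png

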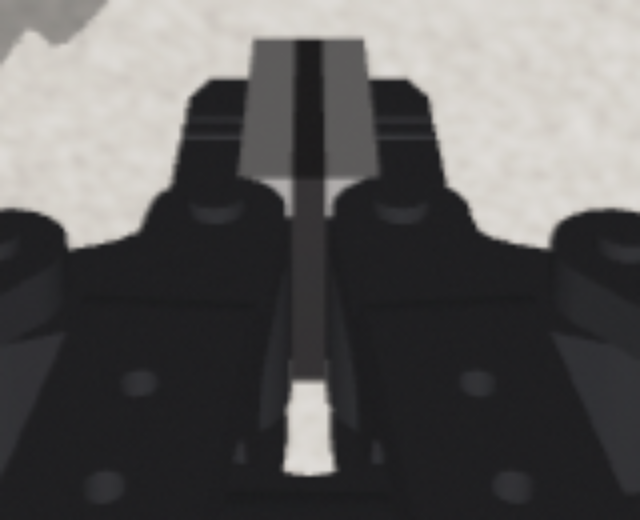

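```bash
python3 - <<'E'
from h import *
p,d,m=load('w1'); o=get_obs(); t=np.array(o['tool_pos'])
Ri=R.from_rotvec(m['attitude']).inv()
for a in [(0,0,0),(.011,0,0),(.011,0,.013),(.011,0,.02),(.011,.0145,.02)]:
    c=Ri.apply(t+a-m['xyz']); print(a,m['fx']*c[0]/c[2]+m['cx'],m['fy']*c[1]/c[2]+m['cy'],c[2])
P=cloud(d,m)-t
for v in (222,224,226,230,240,250,262,270,290): print(v,d[v,257],d[v,250],(P[v,250]*1000).round(1), (P[v,232]*1000).round(1))
E
```

```text
(0, 0, 0) 254.17142845021698 214.56123176939275 0.19385791980113776
(0.011, 0, 0) 254.2472417698039 197.53499011673873 0.19090185840019355
(0.011, 0, 0.013) 253.96029358681622 204.47934038819517 0.17838012845427903
(0.011, 0, 0.02) 253.78844113135568 208.6382921309884 0.171637658483402
(0.011, 0.0145, 0.02) 227.21606581764522 208.43454519546435 0.17168153567612876
222 0.40939674 0.40975198 [ -86.     7.6 -200.1] [ -86.6   31.2 -201.1]
224 0.41157284 0.41204673 [ -89.4    7.7 -201.6] [ -89.3   31.2 -200.8]
226 0.1475169 0.14801343 [11.1  1.4 44.5] [ -92.5   31.3 -201.7]
230 0.14303085 0.14223544 [11.6  1.3 50.4] [ -97.7   31.3 -200.5]
240 0.13222605 0.13226745 [11.6  1.  60.7] [ 7.4  9.4 52.1]
250 0.12430656 0.12453181 [11.1  0.8 68.9] [ 7.3  8.6 61.5]
262 0.11646134 0.11654765 [10.5  0.6 77.3] [13.7  6.8 83.2]
270 0.11757601 0.106997885 [12.7  0.4 86.6] [12.8  6.5 87. ]
290 0.120045334 0.10886398 [ 5.   0.4 86.8] [ 16.6   5.  104.1]
```

```bash
python3 - <<'E'
from h import *
p,d,m=load('w1'); P=cloud(d,m); print('cap_a wrist', P[42,82], 'ray', ray(m,85,44,.105))
o=get_obs(); t=o['tool_pos']; print(t,o['t'],o['contact_force'])
p,d=snap('scene','s1'); m=camera_model('scene'); P=cloud(d,m)-t
c=R.from_rotvec(m['attitude']).inv().apply(t-m['xyz']); u,v=m['fx']*c[0]/c[2]+m['cx'],m['fy']*c[1]/c[2]+m['cy']; print('tcp px',u,v)
k=(abs(P[...,0])<.04)&(abs(P[...,1])<.04)&(P[...,2]>-.03)&(P[...,2]<.1)&(d>0); q=P[k]*1000
for z in range(-30,90,8):
    s=q[(q[:,2]>=z)&(q[:,2]<z+8)]
    if len(s): print(z,len(s),s.min(0).round(),s.max(0).round())
u=int(u);v=int(v); u0=max(u-60,0);v0=max(v-60,0)
cv2.imwrite('pics/s1z.png',cv2.resize(p[v0:v0+100,u0:u0+130,::-1],None,fx=6,fy=6,interpolation=cv2.INTER_CUBIC));print(u0,v0)
E
```

```text
cap_a wrist [ 0.52770727 -0.08775804  0.10834924] ray [ 0.52673725 -0.08826851  0.105     ]
[ 0.41574863 -0.22847709  0.20170263] 0.9833 [ 0.42884483  4.49332453 -0.39026878]
tcp px 141.39118089372937 150.78605309592203
42 18 [  2. -13.  42.] [11.  9. 49.]
50 35 [-11. -15.  51.] [10. 11. 58.]
58 24 [  1. -15.  58.] [11. 12. 66.]
66 26 [  3. -14.  66.] [13. 11. 74.]
74 33 [-14. -16.  74.] [11. 28. 82.]
82 56 [ -7. -33.  82.] [13. 28. 90.]
81 90
```

View pics/s1z.png

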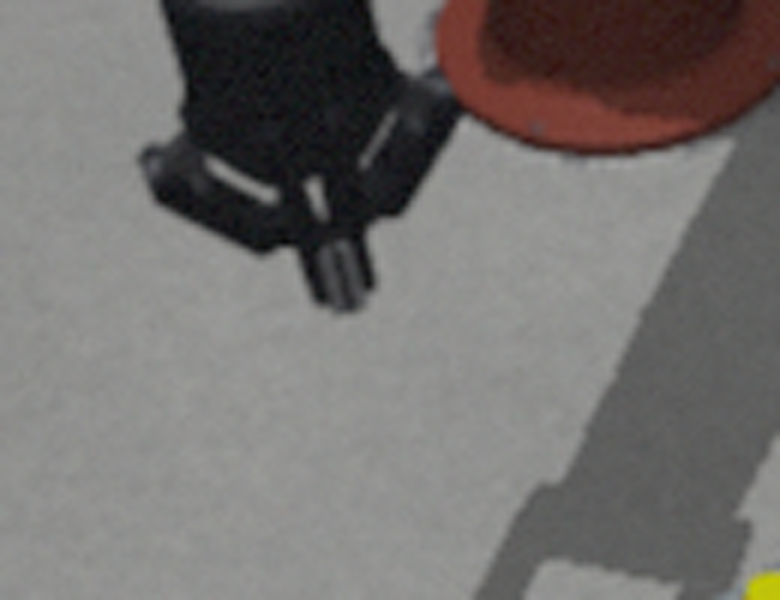

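```bash
python3 -m crank '[[[0.02,0.037,0,0],[0.04,0.074,0,0],[0.06,0.111,0,0],[0.08,0.148,0,0],[0.1,0.185,0,0]]]' ; python3 -m crank '[[[0.006,0.011,-0.03,0],[0.006,0.011,-0.06,0],[0.006,0.011,-0.087,0],[0.006,0.011,-0.087,0],[0.006,0.011,-0.087,0]]]'
python3 - <<'E'
from h import *
o=get_obs(); t=o['tool_pos']; print(t,o['contact_force'])
for n in('wrist','scene'):
    m=camera_model(n); p,d=snap(n,n+'2'); P=cloud(d,m)-t
    k=(abs(P[...,0])<.04)&(abs(P[...,1])<.03)&(P[...,2]>0)&(P[...,2]<.1)&(d>0); q=P[k]*1000
    for z in range(0,90,8):
        s=q[(q[:,2]>=z)&(q[:,2]<z+8)]
        if len(s): print(n,z,len(s),s.min(0).round(),s.max(0).round())
E
```

```text
t: 1.45
tool_pos: [0.5123, -0.0516, 0.2018]
tool_rot: [-2.221, 0.002, 2.221]
contact_force: [0.2, -1.3, -0.2]
opening: 0.0
t: 1.87
tool_pos: [0.5163, -0.0419, 0.1132]
tool_rot: [-2.216, 0.0, 2.226]
contact_force: [0.4, -0.5, 0.7]
opening: -0.0002
[ 0.51632628 -0.04188144  0.11324098] [ 0.40990552 -0.50411008  0.7345745 ]
wrist 40 149 [  7. -14.  43.] [13. 11. 48.]
wrist 48 445 [  7. -15.  48.] [13. 12. 56.]
wrist 56 504 [  7. -15.  56.] [13. 12. 64.]
wrist 64 517 [  7. -15.  64.] [13. 12. 72.]
wrist 72 769 [-10. -19.  72.] [13. 15. 80.]
wrist 80 1730 [-11. -30.  80.] [15. 30. 88.]
wrist 88 3498 [-11. -30.  88.] [16. 30. 96.]
scene 40 4 [  5. -10.  45.] [12.  2. 48.]
scene 48 22 [ -5. -14.  48.] [14.  9. 56.]
scene 56 24 [-10. -17.  56.] [14. 10. 64.]
scene 64 24 [ -6. -15.  64.] [12. 10. 71.]
scene 72 21 [  4. -15.  72.] [14.  9. 80.]
scene 80 33 [ -3. -29.  81.] [15. 25. 88.]
scene 88 57 [-10. -30.  88.] [15. 28. 96.]
```

View pics/wrist2.png

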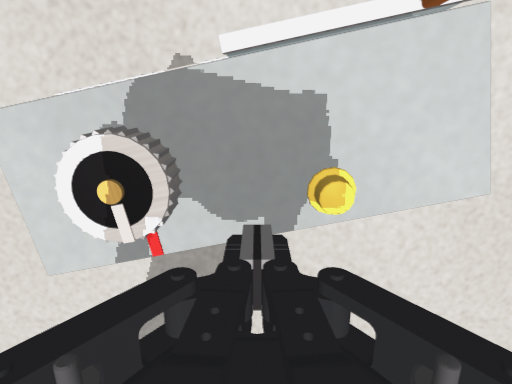

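View pics/scene2.png

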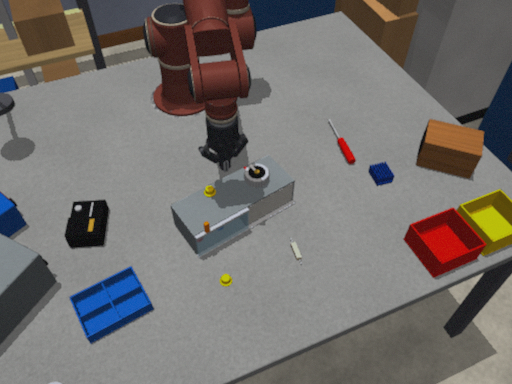

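```bash
python3 -m crank '[[[0.003,0.005,-0.01,0],[0.003,0.005,-0.018,0],[0.003,0.005,-0.018,0]]]'; python3 -m crank '[[[0,0,-0.005,0],[0,0,-0.01,0],[0,0,-0.01,0]]]';  python3 - <<'E'
from h import *
o=get_obs(); t=o['tool_pos']; print(t,o['contact_force'])
for n in('wrist','scene'):
    m=camera_model(n); p,d=snap(n,n+'3'); P=cloud(d,m)
    k=(abs(P[...,0]-t[0])<.02)&(abs(P[...,1]-t[1])<.018)&(P[...,2]>0.1)&(P[...,2]<.16)&(d>0); print(n,P[k].min(0),P[k].max(0))
E
```

```text
t: 2.22
tool_pos: [0.5203, -0.0365, 0.096]
tool_rot: [-2.219, 0.0, 2.223]
contact_force: [-0.4, 1.3, -1.2]
opening: 0.0
t: 2.47
tool_pos: [0.5201, -0.0366, 0.0858]
tool_rot: [-2.219, 0.0, 2.223]
contact_force: [0.4, -0.1, 0.1]
opening: -0.0
[ 0.52013105 -0.03658804  0.08582647] [ 0.41153456 -0.06737789  0.13318447]
wrist [ 0.52684819 -0.05173933  0.12910362] [ 0.53261155 -0.02443231  0.15996296]
scene [ 0.51385865 -0.05233741  0.12498278] [ 0.53162115 -0.02479511  0.15960524]
```

View pics/wrist3.png

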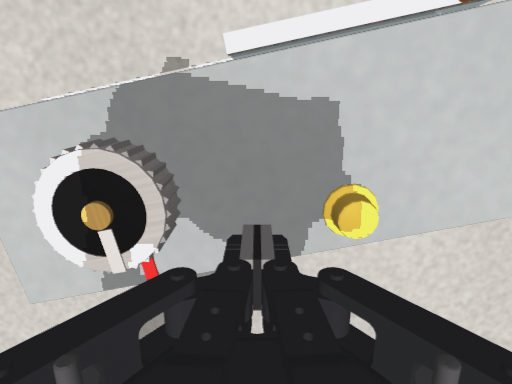

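```bash
python3 -m crank '[[[0,0,-0.01,0],[0,0,-0.02,0],[0,0,-0.027,0],[0,0,-0.027,0]]]';  python3 - <<'E'
from h import *
o=get_obs(); t=o['tool_pos']; print(t,o['contact_force'])
m=camera_model('wrist'); p,d=snap('wrist','wrist4'); P=cloud(d,m)
k=(abs(P[...,0]-t[0])<.02)&(abs(P[...,1]-t[1])<.018)&(P[...,2]>0.093)&(P[...,2]<.14)&(d>0); print(P[k].min(0),P[k].max(0))
t=(P[...,2]>.118)&(P[...,2]<.1245)&(np.hypot(P[...,0]-.533,P[...,1]-.039)<.05)
print(cv2.minEnclosingCircle(P[t][:,:2].astype(np.float32)))
E
```

```text
t: 2.9
tool_pos: [0.5189, -0.0363, 0.0572]
tool_rot: [-2.216, -0.001, 2.226]
contact_force: [-1.2, 0.0, -0.3]
opening: -0.0005
[ 0.51893378 -0.036313    0.05723531] [-1.23457532  0.01072919 -0.32629916]
[ 0.50909854 -0.05422567  0.10022541] [ 0.53379827 -0.01832551  0.13999374]
((0.5345946550369263, 0.03958999365568161), 0.03505150228738785)
```

View pics/wrist4.png

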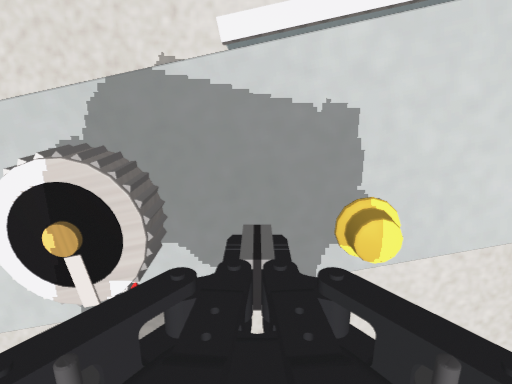

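```bash
python3 -m crank '[[[0.003,0.012,0.001,0],[0.003,0.022,0.001,0],[0.003,0.025,0.001,0],[0.003,0.025,0.001,0]]]'; python3 -m crank '[[[0,0.001,0,0],[0,0.002,0,0],[0,0.002,0,0]]]';python3 -m crank '[[[0,0.001,0,0],[0,0.002,0,0],[0,0.002,0,0]]]'
```

```text
t: 3.28
tool_pos: [0.5243, -0.0105, 0.0616]
tool_rot: [2.222, 0.002, -2.22]
contact_force: [-0.2, -0.1, -0.4]
opening: 0.0001
t: 3.53
tool_pos: [0.524, -0.0096, 0.0612]
tool_rot: [-2.221, 0.0, 2.221]
contact_force: [-0.1, 0.1, 0.3]
opening: 0.0002
t: 3.78
tool_pos: [0.5239, -0.0077, 0.0611]
tool_rot: [-2.221, 0.001, 2.221]
contact_force: [0.6, 0.9, 0.3]
opening: 0.0004
```

```bash
for i in 1; do python3 -m crank '[[[0,0.001,0,0],[0,0.001,0,0]]]';python3 -m crank '[[[0,0.001,-0.002,0],[0,0.001,-0.002,0]]]';python3 -m crank '[[[0,0.001,0,0],[0,0.001,0,0]]]'; done
```

```text
t: 3.95
tool_pos: [0.5239, -0.0067, 0.0611]
tool_rot: [-2.221, 0.0, 2.221]
contact_force: [0.1, 0.2, -0.1]
opening: 0.0002
t: 4.12
tool_pos: [0.5242, -0.0061, 0.0591]
tool_rot: [2.222, -0.002, -2.221]
contact_force: [0.5, -2.1, 1.3]
opening: -0.0001
t: 4.28
tool_pos: [0.5242, -0.0059, 0.0593]
tool_rot: [2.221, -0.003, -2.22]
contact_force: [0.5, -5.2, -0.7]
opening: 0.0003
```

```bash
python3 -m crank '[[[0.004,0,0,0],[0.008,0,0,0],[0.012,0,0,0],[0.016,0,0,0],[0.02,0,0,0]]]'; python3 - <<'E'
from h import *
snap('wrist','wrist5'); print(get_obs()['tool_pos'],get_obs()['contact_force'])
E
```

```text
t: 4.7
tool_pos: [0.5439, -0.0067, 0.0592]
tool_rot: [2.219, -0.005, -2.22]
contact_force: [-1.9, -6.9, 0.0]
opening: -0.0002
[ 0.54467163 -0.00661111  0.05929882] [ 0.05809506 -7.85061351 -0.22878159]
```

View pics/wrist5.png

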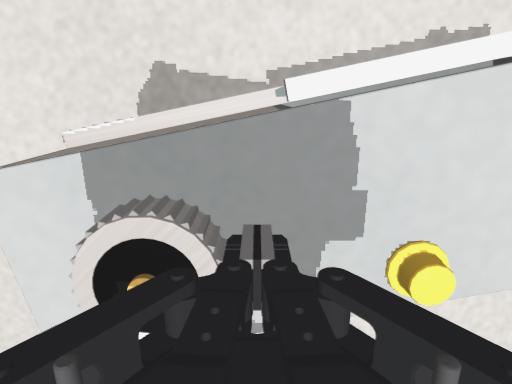

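```bash
python3 -m crank '[[[0.005,-0.0003,0,0],[0.0101,0.0009,0,0],[0.0148,0.0029,0,0],[0.0192,0.0055,0,0],[0.0231,0.0089,0,0]]]'; python3 - <<'E'
from h import *
snap('wrist','wrist6'); snap('top','top6'); print(get_obs()['tool_pos'],get_obs()['contact_force'])
E
```

```text
t: 5.17
tool_pos: [0.5674, 0.005, 0.0589]
tool_rot: [-2.221, -0.001, 2.221]
contact_force: [-0.5, 0.0, 0.1]
opening: -0.0002
[0.56757815 0.00525455 0.05899443] [-0.32697886  0.03068672 -0.95262385]
```

View pics/wrist6.png

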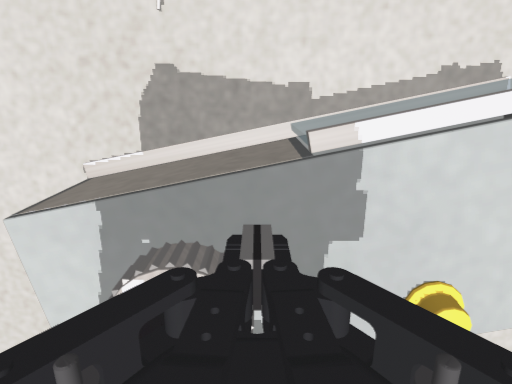

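```bash
python3 -m crank '[[[-0.0007,0.0007,0,0],[-0.001,0.001,0,0]]]';python3 -m crank '[[[-0.0007,0.0007,0,0],[-0.0007,0.0007,0,0]]]';python3 -m crank '[[[-0.0007,0.0007,0,0],[-0.0007,0.0007,0,0]]]'
```

```text
t: 5.43
tool_pos: [0.5658, 0.0056, 0.0589]
tool_rot: [-2.221, -0.0, 2.222]
contact_force: [-0.2, -0.3, 0.3]
opening: -0.0001
t: 5.6
tool_pos: [0.5653, 0.0059, 0.0591]
tool_rot: [-2.222, 0.001, 2.221]
contact_force: [1.0, 0.1, -0.4]
opening: -0.0001
t: 5.77
tool_pos: [0.5652, 0.0061, 0.0593]
tool_rot: [2.223, -0.002, -2.219]
contact_force: [2.7, -2.7, -2.5]
opening: 0.0001
```

View pics/top6.png

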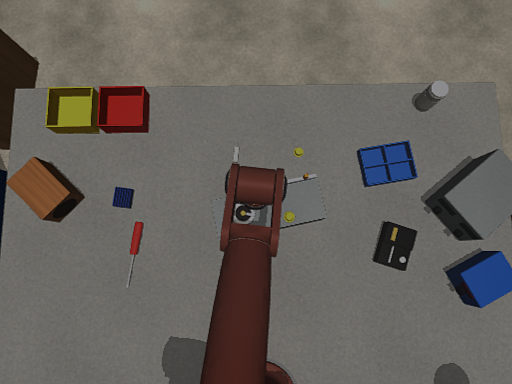

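The top camera can still see part of the collar through the wrist at about (244,213), so I'll zoom in there.

```bash
python3 - <<'E'
from h import *
p=load('top6')[0]; q=load('top0')[0]
cv2.imwrite('pics/t6z.png',np.hstack([cv2.resize(x[195:235,220:270,::-1],None,fx=8,fy=8,interpolation=cv2.INTER_CUBIC) for x in(q,p)]))
E
```

```text
(no output)
```

View pics/t6z.png

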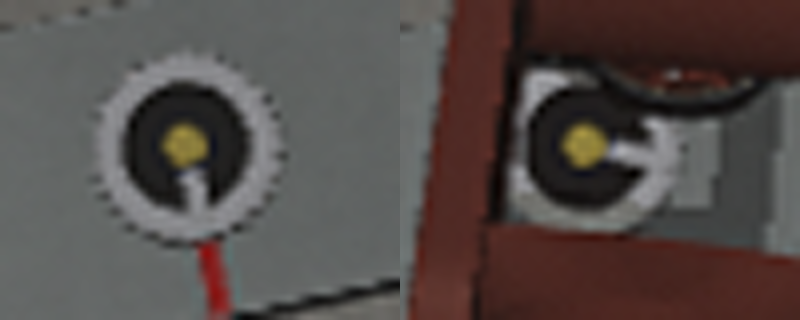

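```bash
cat >> h.py <<'E'
C=np.array([.5335,.039])
def lineang(p,m,C=C):
    # brightness by direction over annulus of black top face
    Ri=R.from_rotvec(m['attitude']).inv(); th=np.radians(np.arange(0,360,3)); rr=np.linspace(.011,.020,6)
    pts=np.array([[C[0]+r*np.cos(t),C[1]+r*np.sin(t),.122] for t in th for r in rr])-m['xyz']
    c=Ri.apply(pts); u=(m['fx']*c[:,0]/c[:,2]+m['cx']).astype(np.float32); v=(m['fy']*c[:,1]/c[:,2]+m['cy']).astype(np.float32)
    g=cv2.remap(p.min(2),u.reshape(1,-1),v.reshape(1,-1),cv2.INTER_LINEAR).reshape(len(th),-1).mean(1)
    w=np.clip(g-(np.median(g)+.4*(g.max()-np.median(g))),0,None)
    z=(w*np.exp(1j*th)).sum()
    return np.degrees(np.angle(z))%360, abs(z)/w.sum(), g
def look(f):
    p,d=snap('top',f); a,q,g=lineang(p,camera_model('top')); o=get_obs()
    print('line',round(a,1),'coh',round(q,2),'turned',round((a-A0)%360,1),'t',round(o['t'],2),'tool',o['tool_pos'].round(4),'F',o['contact_force'].round(1))
    cv2.imwrite(f'pics/{f}z.png',cv2.resize(p[195:235,220:270,::-1],None,fx=8,fy=8,interpolation=cv2.INTER_CUBIC))
A0=0
E
python3 - <<'E'
from h import *
for f in('top0','top6'):
    p,d,m=load(f); print(lineang(p,m)[:2])
p,d,m=load('wrist2'); print(lineang(p,m)[:2])
E
python3 -m crank '[[[0.0041,0.0049,0,0],[0.008,0.0108,0,0],[0.0109,0.0173,0,0],[0.0128,0.025,0,0],[0.0134,0.0328,0,0]]]'
```

```text
(np.float64(190.52582610578904), np.float64(0.9930613726445994))
(np.float64(259.73163012093244), np.float64(0.9929736891355414))
(np.float64(187.1327742093902), np.float64(0.9923559164120049))
t: 6.18
tool_pos: [0.5794, 0.0403, 0.0595]
tool_rot: [-2.224, 0.0, 2.218]
contact_force: [4.2, -2.3, -1.7]
opening: 0.0001
```

```bash
sed -i 's/^A0=0/A0=190.5/' h.py; python3 -m crank '[[[-0.0005,0.007,0,0],[-0.0021,0.0139,0,0],[-0.0047,0.0205,0,0],[-0.0083,0.0267,0,0],[-0.0128,0.0322,0,0]]]'; python3 -c "from h import *;look('top7')"
```

```text
t: 6.6
tool_pos: [0.5668, 0.0737, 0.0599]
tool_rot: [-2.225, -0.003, 2.215]
contact_force: [9.7, 3.9, -3.6]
opening: -0.0001
line 20.9 coh 0.99 turned 190.4 t 6.65 tool [0.5659 0.0749 0.0598] F [ 7.5  5.6 -0.7]
```

View pics/top7z.png

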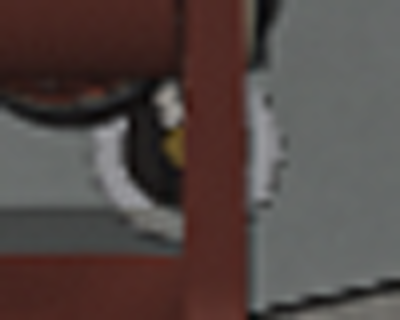

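```bash
python3 -m crank '[[[-0.005,0.0053,0,0],[-0.0112,0.0091,0,0],[-0.0179,0.0118,0,0],[-0.025,0.0135,0,0],[-0.0322,0.0141,0,0]]]'; python3 -c "from h import *;look('top8')"
```

```text
t: 7.07
tool_pos: [0.5325, 0.0888, 0.0598]
tool_rot: [-2.219, -0.006, 2.219]
contact_force: [2.1, 6.2, 1.3]
opening: -0.0002
line 349.9 coh 1.0 turned 159.4 t 7.12 tool [0.5311 0.0888 0.0595] F [-0.2  6.9  5.3]
```

View pics/top8z.png

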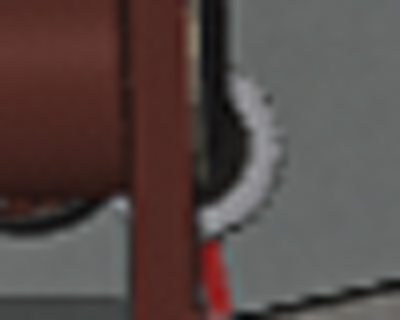

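```bash
python3 -m crank '[[[-0.0073,-0.0001,0,0],[-0.0145,-0.0018,0,0],[-0.0212,-0.0046,0,0],[-0.0275,-0.0084,0,0],[-0.0331,-0.0132,0,0]]]'; python3 -c "from h import *;look('top9')"
```

```text
t: 7.53
tool_pos: [0.4989, 0.0728, 0.059]
tool_rot: [2.22, 0.001, -2.222]
contact_force: [0.2, 1.3, 1.3]
opening: -0.0003
line 127.8 coh 0.97 turned 297.3 t 7.58 tool [0.4978 0.0718 0.0586] F [0.3 1.4 0.6]
```

View pics/top9z.png

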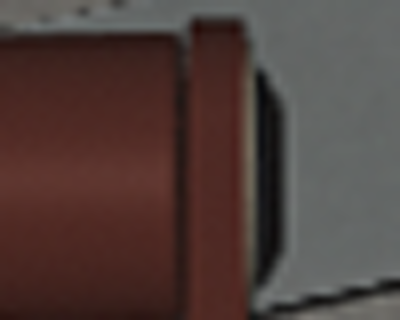

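```bash
python3 - <<'E'
from h import *
for n in('wrist','scene'):
    p,d=snap(n,n+'9'); print(lineang(p,camera_model(n))[:2])
cv2.imwrite('pics/scene9z.png',cv2.resize(p[140:210,210:310,::-1],None,fx=6,fy=6,interpolation=cv2.INTER_CUBIC))
E
```

```text
(np.float64(147.70252349235082), np.float64(0.9925510333858251))
(np.float64(146.90470314227116), np.float64(0.9926922445312648))
```

View pics/wrist9.png

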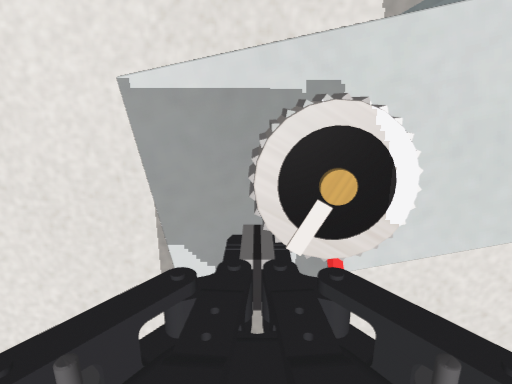

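View pics/scene9z.png

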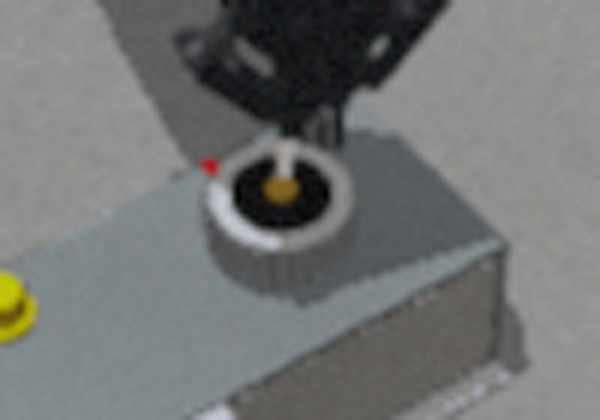

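```bash
python3 -m crank '[[[-0.0011,-0.0046,0,0],[-0.0048,-0.0106,0,0],[-0.0076,-0.0172,0,0],[-0.0092,-0.0242,0,0],[-0.0096,-0.0313,0,0]]]'; cat >> h.py <<'E'
def look3(f):
    o=get_obs(); print('t',round(o['t'],2),'tool',o['tool_pos'].round(4),'relC',(o['tool_pos'][:2]-C).round(4),'F',o['contact_force'].round(1))
    for n in('wrist','scene'):
        p,d=snap(n,f+n); a,q,g=lineang(p,camera_model(n)); print(n,'turned',round((a-A0)%360,1),'coh',round(q,3), 'peak', g.max().round(), 'dark',np.median(g).round())
E
python3 -c "from h import *;look3('a10')"
```

```text
t: 8.1
tool_pos: [0.4886, 0.0406, 0.0583]
tool_rot: [-2.217, 0.0, 2.226]
contact_force: [-4.3, 2.3, 1.5]
opening: 0.0002
t 8.1 tool [0.4886 0.0406 0.0583] relC [-0.0449  0.0016] F [-4.3  2.3  1.5]
wrist turned 21.0 coh 0.993 peak 237.0 dark 38.0
scene turned 12.3 coh 0.99 peak 139.0 dark 21.0
```

View pics/a10wrist.png

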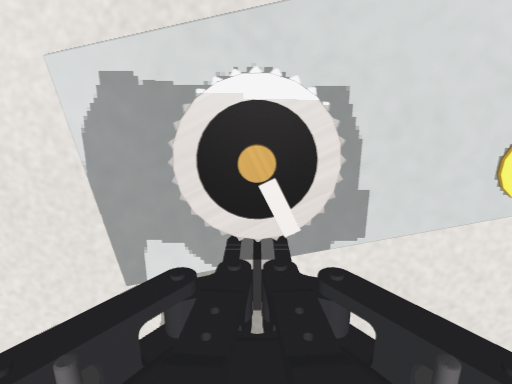

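```bash
python3 -m crank '[[[0.0005,-0.0073,0,0],[0.0021,-0.0143,0,0],[0.0048,-0.0209,0,0],[0.0085,-0.0271,0,0],[0.0131,-0.0327,0,0]]]'; 
python3 -c "from h import *;look3('a11')"
```

```text
t: 8.62
tool_pos: [0.5024, 0.0067, 0.0586]
tool_rot: [2.217, -0.003, -2.225]
contact_force: [-6.8, -4.0, 2.2]
opening: 0.0001
t 8.62 tool [0.5024 0.0067 0.0586] relC [-0.0311 -0.0323] F [-6.8 -4.   2.2]
wrist turned 82.5 coh 0.992 peak 240.0 dark 30.0
scene turned 74.8 coh 0.987 peak 140.0 dark 19.0
```

View pics/a11wrist.png

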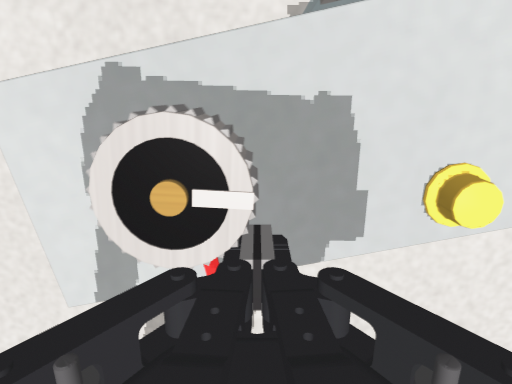

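```bash
python3 -m crank '[[[0.0054,-0.0051,0,0],[0.0114,-0.0086,0,0],[0.018,-0.0112,0,0],[0.025,-0.0129,0,0],[0.0322,-0.0134,0,0]]]'; 
python3 -c "from h import *;look3('a12');look('top12')"
```

```text
t: 9.13
tool_pos: [0.5365, -0.007, 0.0589]
tool_rot: [2.221, -0.004, -2.22]
contact_force: [-1.0, -2.7, -1.7]
opening: -0.0001
t 9.13 tool [ 0.5365 -0.007   0.0589] relC [ 0.003 -0.046] F [-1.  -2.7 -1.7]
wrist turned 142.7 coh 0.992 peak 227.0 dark 32.0
scene turned 142.4 coh 0.99 peak 153.0 dark 23.0
line 10.4 coh 0.65 turned 179.9 t 9.28 tool [ 0.5372 -0.0068  0.0593] F [ 1.3 -7.3 -2. ]
```

View pics/a12wrist.png

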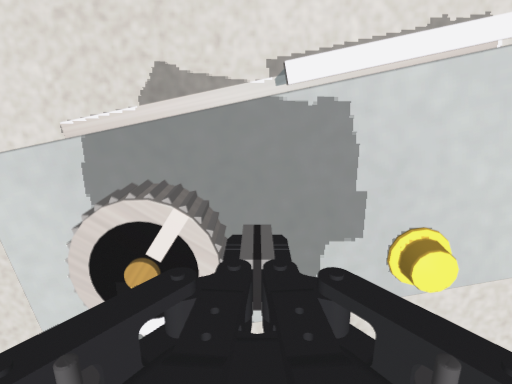

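View pics/top12z.png

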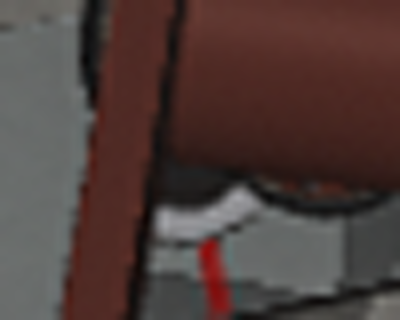

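```bash
python3 -m crank '[[[0.006,0.0001,0,0],[0.0125,0.0016,0,0],[0.0185,0.0043,0,0],[0.0242,0.008,0,0],[0.0292,0.0125,0,0]]]'; 
python3 -c "from h import *;look3('a13');look('top13')"
```

```text
t: 9.7
tool_pos: [0.5665, 0.0075, 0.0597]
tool_rot: [-2.224, 0.001, 2.218]
contact_force: [0.9, -3.4, -0.3]
opening: 0.0001
t 9.7 tool [0.5665 0.0075 0.0597] relC [ 0.033  -0.0315] F [ 0.9 -3.4 -0.3]
wrist turned 185.3 coh 0.959 peak 49.0 dark 32.0
scene turned 186.9 coh 0.392 peak 27.0 dark 23.0
line 23.9 coh 0.99 turned 193.4 t 9.85 tool [0.5668 0.0082 0.0599] F [ 4.3 -1.9 -2. ]
```

```bash
python3 -m crank '[[[0.0035,0.0052,0,0],[0.0068,0.0108,0,0],[0.0095,0.0172,0,0],[0.0112,0.0245,0,0],[0.0117,0.032,0,0]]]'; 
python3 -c "from h import *;look3('a14');look('top14')"
```

```text
t: 10.27
tool_pos: [0.5795, 0.0398, 0.0602]
tool_rot: [-2.229, 0.001, 2.213]
contact_force: [7.4, -1.4, -3.3]
opening: -0.0001
t 10.27 tool [0.5795 0.0398 0.0602] relC [0.046  0.0008] F [ 7.4 -1.4 -3.3]
wrist turned 170.5 coh 0.926 peak 34.0 dark 31.0
scene turned 68.9 coh 0.965 peak 38.0 dark 24.0
line 82.7 coh 0.99 turned 252.2 t 10.42 tool [0.5794 0.0413 0.0602] F [10.9  1.7 -3.1]
```

View pics/top14z.png

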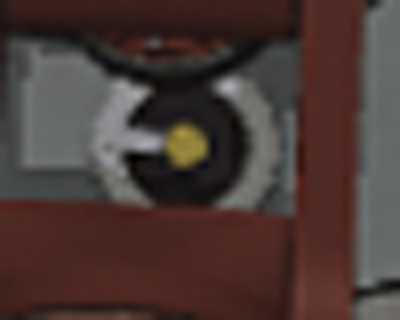

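```bash
python3 -m crank '[[[0.0012,0.007,0,0],[-0.0003,0.0142,0,0],[-0.003,0.0212,0,0],[-0.0067,0.0278,0,0],[-0.0113,0.0337,0,0]]]'; 
python3 -c "from h import *;look3('a15');look('top15')"
```

```text
t: 10.83
tool_pos: [0.5672, 0.0754, 0.0603]
tool_rot: [-2.226, -0.003, 2.214]
contact_force: [7.1, 2.5, -2.2]
opening: -0.0003
t 10.83 tool [0.5672 0.0754 0.0603] relC [0.0337 0.0364] F [ 7.1  2.5 -2.2]
wrist turned 175.9 coh 0.931 peak 46.0 dark 32.0
scene turned 0.2 coh 0.466 peak 36.0 dark 25.0
line 144.6 coh 0.99 turned 314.1 t 10.98 tool [0.5662 0.0758 0.0601] F [3.2 2.5 0.4]
```

View pics/top15z.png

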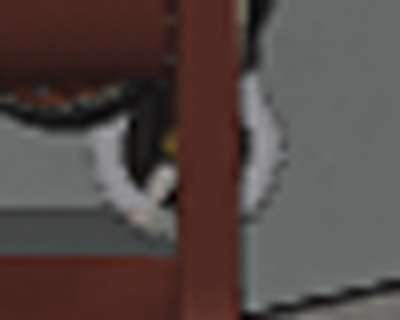

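View pics/a15wrist.png

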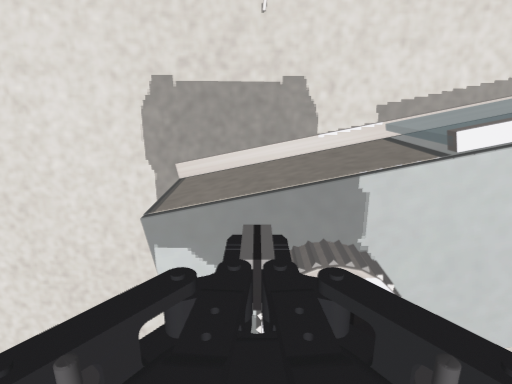

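```bash
python3 - <<'E'
from h import *
p=load('a15scene')[0]
cv2.imwrite('pics/a15sz.png',cv2.resize(p[140:210,210:310,::-1],None,fx=6,fy=6,interpolation=cv2.INTER_CUBIC))
E
```

```text
(no output)
```

View pics/a15sz.png

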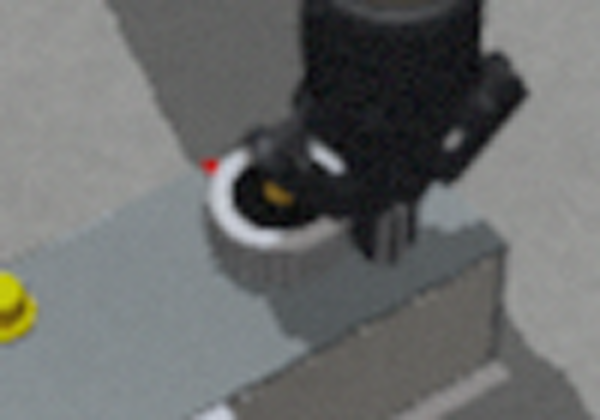

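Both measured turns are consistent: about 674° so far, with 46° to go. I'll back off, go round outside, and finish on the side where the wrist camera sees both the line and the tick.

```bash
python3 -m crank '[[[0.007,0.007,0,0],[-0.005,0.02,0,0],[-0.033,0.0265,0,0],[-0.058,0.022,0,0],[-0.075,0.0085,0,0]]]'; python3 -m crank '[[[0,0,0,0]]]'; 
python3 -c "from h import *;look3('a16')"
```

```text
t: 11.4
tool_pos: [0.4871, 0.0839, 0.058]
tool_rot: [2.217, 0.004, -2.225]
contact_force: [-0.1, 0.1, -0.3]
opening: 0.0001
t: 11.48
tool_pos: [0.4861, 0.0819, 0.0575]
tool_rot: [2.216, -0.0, -2.227]
contact_force: [0.2, -0.0, 0.5]
opening: 0.0001
t 11.48 tool [0.4861 0.0819 0.0575] relC [-0.0474  0.0429] F [ 0.2 -0.   0.5]
wrist turned 310.8 coh 0.992 peak 237.0 dark 37.0
scene turned 313.5 coh 0.992 peak 140.0 dark 24.0
```

View pics/a16wrist.png

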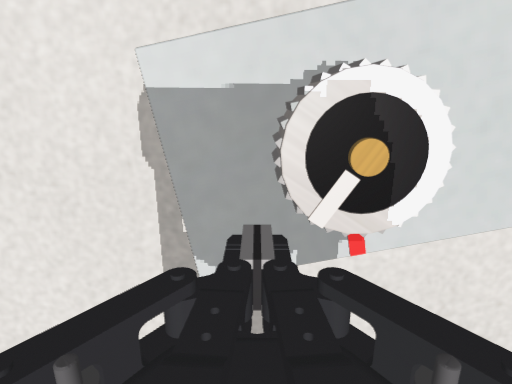

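```bash
python3 -m crank '[[[0.006,-0.005,0,0],[0.0115,-0.0102,0,0],[0.012,-0.0107,0,0],[0.0128,-0.0113,0,0],[0.0128,-0.0113,0,0]]]'; python3 -m crank '[[[0.0005,-0.0005,0,0],[0.0007,-0.0007,0,0]]]'
```

```text
t: 12.0
tool_pos: [0.5006, 0.0731, 0.059]
tool_rot: [-2.207, -0.005, 2.229]
contact_force: [-12.8, 9.9, 9.9]
opening: -0.0
t: 12.17
tool_pos: [0.5006, 0.073, 0.059]
tool_rot: [-2.205, -0.007, 2.23]
contact_force: [-16.3, 11.6, 11.4]
opening: -0.0003
```

```bash
python3 -m crank '[[[-0.0026,0.0024,0,0],[-0.0026,0.0024,0,0]]]';  python3 -c "from h import *;look3('a17')"
```

```text
t: 12.33
tool_pos: [0.5009, 0.0732, 0.0589]
tool_rot: [-2.217, -0.002, 2.224]
contact_force: [-5.3, 3.8, 3.3]
opening: 0.0
t 12.33 tool [0.5009 0.0732 0.0589] relC [-0.0326  0.0342] F [-5.3  3.8  3.3]
wrist turned 316.6 coh 0.993 peak 235.0 dark 31.0
scene turned 315.2 coh 0.993 peak 142.0 dark 20.0
```

```bash
python3 -m crank '[[[-0.0045,-0.0055,0,0],[-0.0082,-0.0117,0,0],[-0.0105,-0.0175,0,0]]]';  python3 -c "from h import *;look3('a18')"
```

```text
t: 12.68
tool_pos: [0.491, 0.0543, 0.059]
tool_rot: [-2.221, 0.0, 2.221]
contact_force: [-1.2, 1.4, 0.4]
opening: 0.0004
t 12.68 tool [0.491  0.0543 0.059 ] relC [-0.0425  0.0153] F [-1.2  1.4  0.4]
wrist turned 356.6 coh 0.992 peak 234.0 dark 37.0
scene turned 349.2 coh 0.991 peak 140.0 dark 20.0
```

View pics/a18wrist.png

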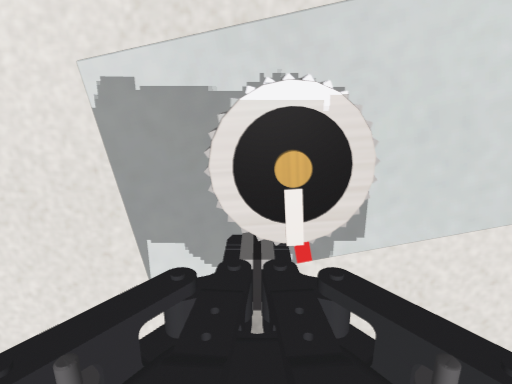

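```bash
cat >> h.py <<'E'
def fine(p,m,verbose=True):
    """line direction: white pixels on the black face (z=.122), PCA, plus radial from stub"""
    P=[ray(m,u,v,.122)[:2] for v in range(0,384) for u in range(0,512) if p[v,u].min()>120]
    P=np.array(P); r=np.hypot(*(P-C).T); 
    k=(r>.010)&(r<.0215); Q=P[k]
    a,_,_=lineang(p,m); th=np.degrees(np.arctan2(*(Q-C).T[::-1]))
    Q=Q[np.abs((th-a+180)%360-180)<40]
    v=np.linalg.svd(Q-Q.mean(0))[2][0]; ang=np.degrees(np.arctan2(v[1],v[0]))
    rad=np.degrees(np.arctan2(*(Q.mean(0)-C)[::-1]))%360
    ang=ang%360; ang=ang if abs((ang-rad+180)%360-180)<90 else (ang+180)%360
    hsv=cv2.cvtColor(p,cv2.COLOR_RGB2HSV).astype(int); red=((hsv[...,0]<6)|(hsv[...,0]>174))&(hsv[...,1]>150)&(hsv[...,2]>80)
    T=np.array([ray(m,u,v,.09)[:2] for v,u in zip(*np.nonzero(red))]); T=T[np.hypot(*(T-C).T)<.07] if len(T) else T
    br=((hsv[...,0]>10)&(hsv[...,0]<24)&(hsv[...,1]>120)); S=np.array([ray(m,u,v,.126)[:2] for v,u in zip(*np.nonzero(br))]); S=S[np.hypot(*(S-C).T)<.011] if len(S) else S
    s=S.mean(0) if len(S)>3 else C
    rs=np.degrees(np.arctan2(*(Q.mean(0)-s)[::-1]))%360
    tk=np.degrees(np.arctan2(*(T.mean(0)-s)[::-1]))%360 if len(T)>3 else None
    print('pca',round(ang,1),'radial C',round(rad,1),'radial stub',round(rs,1),'tick from stub',tk,'stub',s.round(4),'n',len(Q),len(T))
E
python3 - <<'E'
from h import *
for f in('top0','wrist2','wrist3','a16wrist','a18wrist'):
    p,d,m=load(f); print(f); fine(p,m)
E
```

```text
top0
pca 190.7 radial C 191.6 radial stub 191.6 tick from stub 190.2998129690644 stub [0.5335 0.039 ] n 6 17
wrist2
pca 218.4 radial C 188.7 radial stub 184.7 tick from stub 189.28098233383244 stub [0.5358 0.0381] n 240 245
wrist3
pca 194.6 radial C 187.6 radial stub 185.9 tick from stub 189.93206750756488 stub [0.5352 0.0387] n 299 224
a16wrist
pca 191.7 radial C 144.0 radial stub 151.6 tick from stub 191.64165568905574 stub [0.5367 0.0396] n 601 308
a18wrist
pca 180.5 radial C 187.3 radial stub 184.2 tick from stub 191.6032177491272 stub [0.5345 0.0382] n 505 255
```

```bash
sed -i 's/k=(r>.010)&(r<.0215)/k=(r>.0095)\&(r<.0185)/; s/<40\]/<25]/' h.py
python3 - <<'E'
from h import *
for f in('top0','wrist2','wrist3','a10wrist','a16wrist','a18wrist'):
    p,d,m=load(f); print(f,lineang(p,m)[0].round(1)); fine(p,m)
E
```

```text
top0 190.5
pca 213.4 radial C 192.4 radial stub 192.4 tick from stub 190.2998129690644 stub [0.5335 0.039 ] n 5 17
wrist2 187.1
pca 200.1 radial C 186.2 radial stub 182.1 tick from stub 189.28098233383244 stub [0.5358 0.0381] n 183 245
wrist3 187.9
pca 198.4 radial C 187.0 radial stub 185.3 tick from stub 189.93206750756488 stub [0.5352 0.0387] n 239 224
a10wrist 211.5
pca 194.5 radial C 212.9 radial stub 206.1 tick from stub None stub [0.535  0.0379] n 422 0
a16wrist 141.3
pca 156.2 radial C 140.0 radial stub 149.2 tick from stub 191.64165568905574 stub [0.5367 0.0396] n 429 308
a18wrist 187.1
pca 175.6 radial C 187.9 radial stub 184.3 tick from stub 191.6032177491272 stub [0.5345 0.0382] n 398 255
```

```bash
cat >> h.py <<'E'
def fine2(p,m):
    Ri=R.from_rotvec(m['attitude']).inv(); c=Ri.apply(np.array([*C,.122])-m['xyz']); u0,v0=m['fx']*c[0]/c[2]+m['cx'],m['fy']*c[1]/c[2]+m['cy']; rp=.0262*m['fx']/c[2]
    vv,uu=np.mgrid[0:384,0:512]; mask=((p.max(2)<70)&(np.hypot(uu-u0,vv-v0)<rp*1.15)).astype(np.uint8)
    n,l,s,ce=cv2.connectedComponentsWithStats(mask); i=1+np.argmax(s[1:,4]); cs,_=cv2.findContours((l==i).astype(np.uint8),cv2.RETR_EXTERNAL,cv2.CHAIN_APPROX_NONE)
    h=cv2.convexHull(max(cs,key=cv2.contourArea)); 
    P=np.array([ray(m,*q[0],.122)[:2] for q in h]); A=np.c_[2*P,np.ones(len(P))]; x=np.linalg.lstsq(A,(P**2).sum(1),rcond=None)[0]; cc=x[:2]; r=np.sqrt(x[2]+cc@cc)
    a=lineang(p,m,cc)[0]; print('centre',cc.round(4),'r',r.round(4),'line',a.round(1))
    hsv=cv2.cvtColor(p,cv2.COLOR_RGB2HSV).astype(int); red=((hsv[...,0]<6)|(hsv[...,0]>174))&(hsv[...,1]>150)&(hsv[...,2]>80)
    T=np.array([ray(m,u,v,.09)[:2] for v,u in zip(*np.nonzero(red))])
    if len(T): 
        T=T[np.hypot(*(T-cc).T)<.07]
        if len(T): print('   tick',(np.degrees(np.arctan2(*(T.mean(0)-cc)[::-1]))%360).round(1),len(T))
E
python3 - <<'E'
from h import *
for f in('top0','scene0','wrist2','wrist3','a16wrist','a16scene','a17wrist','a18wrist','a18scene'):
    p,d,m=load(f); print(f,end=' '); fine2(p,m)
E
```

```text
top0 centre [0.5336 0.0396] r 0.0219 line 192.5
   tick 191.0 17
scene0 centre [0.5335 0.0403] r 0.0209 line 189.6
   tick 191.1 2
wrist2 centre [0.5355 0.0402] r 0.023 line 189.9
   tick 191.7 245
wrist3 centre [0.5345 0.0398] r 0.0229 line 189.8
   tick 191.3 224
a16wrist centre [0.5364 0.0391] r 0.023 line 147.0
   tick 191.1 308
a16scene centre [0.533  0.0406] r 0.0214 line 147.7
   tick 191.4 2
a17wrist centre [0.5346 0.0391] r 0.0228 line 149.3
   tick 191.2 39
a18wrist centre [0.5341 0.0381] r 0.0228 line 183.6
   tick 191.5 255
a18scene centre [0.5331 0.0401] r 0.0216 line 183.6
   tick 191.3 3
```

```bash
python3 -m crank '[[[0.0003,-0.001,0,0],[-0.0001,-0.0025,0,0],[-0.0007,-0.004,0,0],[-0.0007,-0.004,0,0]]]';  python3 - <<'E'
from h import *
o=get_obs(); print(o['tool_pos'],o['contact_force'])
for n in('wrist','scene'):
    m=camera_model(n); p,d=snap(n,'a19'+n); fine2(p,m)
E
```

```text
t: 13.12
tool_pos: [0.4899, 0.0505, 0.059]
tool_rot: [-2.221, 0.001, 2.221]
contact_force: [-0.9, 0.5, 0.0]
opening: -0.0003
[0.48990067 0.05045703 0.05901857] [-0.86014161  0.5115504   0.02567046]
centre [0.5346 0.0393] r 0.0228 line 189.7
   tick 191.6 238
centre [0.5333 0.0403] r 0.0214 line 188.1
   tick 192.2 3
```

```bash
python3 -m crank '[[[0.0002,-0.0003,0,0],[0.0001,-0.0009,0,0],[0.0001,-0.0009,0,0]]]'; python3 -m crank '[[[-0.008,0.002,0,0],[-0.016,0.004,0,0],[-0.024,0.008,0,0],[-0.024,0.008,0,0]]]'; python3 - <<'E'
from h import *
o=get_obs(); print(o['tool_pos'],o['contact_force'])
for n in('wrist','scene','top'):
    m=camera_model(n); p,d=snap(n,'a20'+n); fine2(p,m)
E
```

```text
t: 13.47
tool_pos: [0.4898, 0.0499, 0.059]
tool_rot: [-2.221, 0.0, 2.222]
contact_force: [-2.9, 2.4, 0.2]
opening: 0.0002
t: 13.8
tool_pos: [0.4646, 0.0584, 0.0589]
tool_rot: [2.221, 0.0, -2.222]
contact_force: [-0.4, 0.4, 0.5]
opening: 0.0
[0.46458145 0.05835528 0.05889541] [-0.38666165  0.44803881  0.49959461]
centre [0.5347 0.0392] r 0.0228 line 190.7
   tick 191.2 507
centre [0.533  0.0404] r 0.0212 line 189.8
   tick 192.4 3
centre [0.5284 0.0386] r 0.027 line 11.3
```

View pics/a20wrist.png

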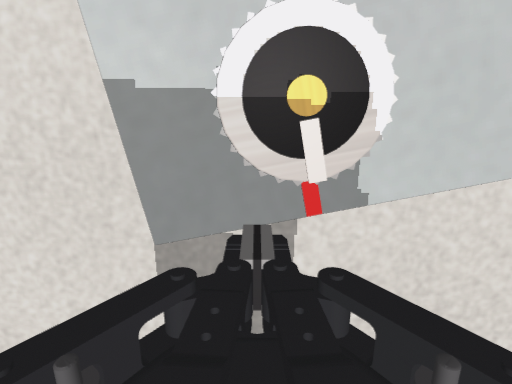

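```bash
python3 -m crank '[[[0,0,0.035,0],[0,0,0.07,3],[0.02,-0.02,0.08,6],[0.042,-0.05,0.08,9],[0.064,-0.08,0.08,11.5]]]'; python3 -m crank '[[[0.023,-0.032,0,0],[0.046,-0.064,0,0],[0.07,-0.098,0,0],[0.093,-0.131,0,0],[0.118,-0.165,0,0]]]'; python3 - <<'E'
from h import *
o=get_obs(); t=o['tool_pos']; print(t,o['contact_force'])
m=camera_model('wrist'); p,d=snap('wrist','b1'); print(R.from_rotvec(o['tool_rot']).as_matrix()[:,1])
P=cloud(d,m)
hsv=cv2.cvtColor(p,cv2.COLOR_RGB2HSV).astype(int); k=(hsv[...,0]>5)&(hsv[...,0]<20)&(hsv[...,1]>150)&(P[...,2]>.095)&(P[...,2]<.14)&(P[...,0]>.6); print(P[k].mean(0),P[k].min(0),P[k].max(0))
E
```

```text
t: 14.37
tool_pos: [0.5323, -0.0231, 0.1416]
tool_rot: [2.118, 0.215, -2.108]
contact_force: [-0.8, 0.7, 1.0]
opening: -0.0001
t: 14.78
tool_pos: [0.6488, -0.1888, 0.1389]
tool_rot: [2.116, 0.212, -2.116]
contact_force: [1.0, 0.3, 0.4]
opening: 0.0
[ 0.64879492 -0.1888088   0.1388739 ] [1.02948049 0.26470459 0.36068662]
[ 1.98617765e-01 -9.80077023e-01  1.15463399e-04]
[ 0.64377916 -0.14509136  0.11665322] [ 0.63777388 -0.14976951  0.09561226] [ 0.64688207 -0.13885474  0.12746581]
```

View pics/b1.png

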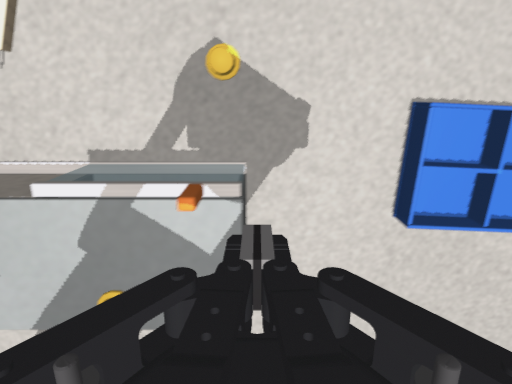

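```bash
python3 -m crank '[[[0,0,-0.03,0],[0,0,-0.06,0],[0,0,-0.076,0],[0,0,-0.076,0]]]'; python3 -m crank '[[[-0.001,0.005,0,0],[-0.002,0.01,0,0],[-0.003,0.0147,0,0],[-0.004,0.0196,0,0],[-0.004,0.0196,0,0]]]';  python3 - <<'E'
from h import *
o=get_obs(); t=o['tool_pos']; print(t,o['contact_force']); snap('wrist','b2')
E
```

```text
t: 15.17
tool_pos: [0.6443, -0.1858, 0.057]
tool_rot: [2.109, 0.217, -2.127]
contact_force: [-1.2, -0.1, -0.7]
opening: -0.0
t: 15.58
tool_pos: [0.6445, -0.1662, 0.0649]
tool_rot: [2.117, 0.213, -2.113]
contact_force: [-0.4, 0.2, 0.2]
opening: 0.0001
[ 0.64450679 -0.16615712  0.06490324] [-0.39225248  0.22361785  0.16169584]
```

View pics/b2.png

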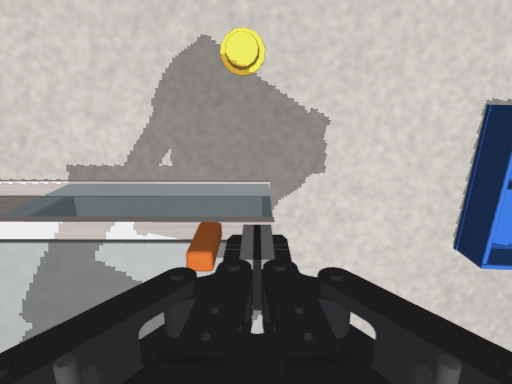

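```bash
for i in 1 2 ; do python3 -m crank '[[[-0.0012,0.0059,0,0],[-0.0024,0.0118,0,0],[-0.0036,0.0176,0,0],[-0.0048,0.0235,0,0],[-0.006,0.0294,0,0]]]'; done; python3 -m crank '[[[-0.0012,0.0059,0,0],[-0.0024,0.0118,0,0],[-0.0036,0.0176,0,0],[-0.0048,0.0235,0,0],[-0.0058,0.0284,0,0]]]'
```

```text
t: 16.05
tool_pos: [0.6378, -0.1373, 0.0634]
tool_rot: [2.116, 0.212, -2.115]
contact_force: [0.7, -2.1, 0.5]
opening: 0.0002
t: 16.47
tool_pos: [0.6317, -0.1078, 0.0631]
tool_rot: [2.116, 0.213, -2.116]
contact_force: [0.8, -1.8, 1.3]
opening: -0.0002
t: 16.88
tool_pos: [0.6257, -0.0793, 0.063]
tool_rot: [2.116, 0.213, -2.116]
contact_force: [1.8, -0.9, 0.2]
opening: -0.0001
```

```bash
python3 -m crank '[[[-0.0008,0.0039,0,0],[-0.0016,0.0078,0,0],[-0.002,0.0098,0,0],[-0.002,0.0098,0,0]]]'; python3 -m crank '[[[-0.0004,0.002,0,0],[-0.0006,0.003,0,0],[-0.0006,0.003,0,0]]]'; python3 -m crank '[[[-0.0004,0.002,0,0],[-0.0004,0.002,0,0]]]'
```

```text
t: 17.22
tool_pos: [0.6235, -0.0696, 0.0629]
tool_rot: [2.115, 0.214, -2.117]
contact_force: [0.4, -0.1, -0.2]
opening: 0.0002
t: 17.47
tool_pos: [0.6229, -0.0671, 0.0628]
tool_rot: [2.115, 0.213, -2.117]
contact_force: [-0.7, 0.3, 0.6]
opening: 0.0003
t: 17.63
tool_pos: [0.6225, -0.065, 0.0628]
tool_rot: [2.115, 0.213, -2.117]
contact_force: [0.2, -0.7, -1.0]
opening: 0.0001
```

```bash
python3 - <<'E'
from h import *
m=camera_model('wrist'); p,d=snap('wrist','b3'); P=cloud(d,m)
hsv=cv2.cvtColor(p,cv2.COLOR_RGB2HSV).astype(int); k=(hsv[...,0]>5)&(hsv[...,0]<20)&(hsv[...,1]>150)&(P[...,2]>.095)&(P[...,2]<.14)&(P[...,0]>.59); print(P[k].mean(0),P[k].min(0),P[k].max(0)) if k.any() else 0
p,d=snap('scene','b3s'); cv2.imwrite('pics/b3sz.png',cv2.resize(p[150:260,160:310,::-1],None,fx=5,fy=5,interpolation=cv2.INTER_CUBIC))
E
```

```text
[ 0.62465804 -0.0464565   0.1173421 ] [ 0.61644398 -0.05307735  0.09507345] [ 0.62791442 -0.04075815  0.13470807]
```

View pics/b3.png

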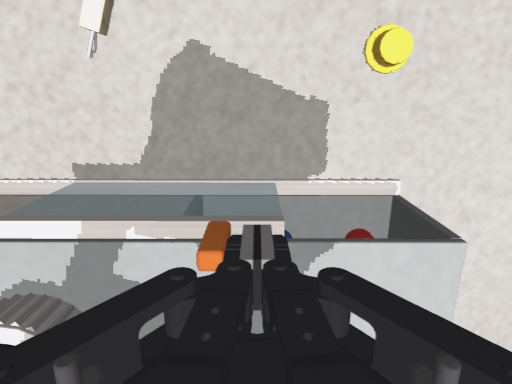

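View pics/b3sz.png

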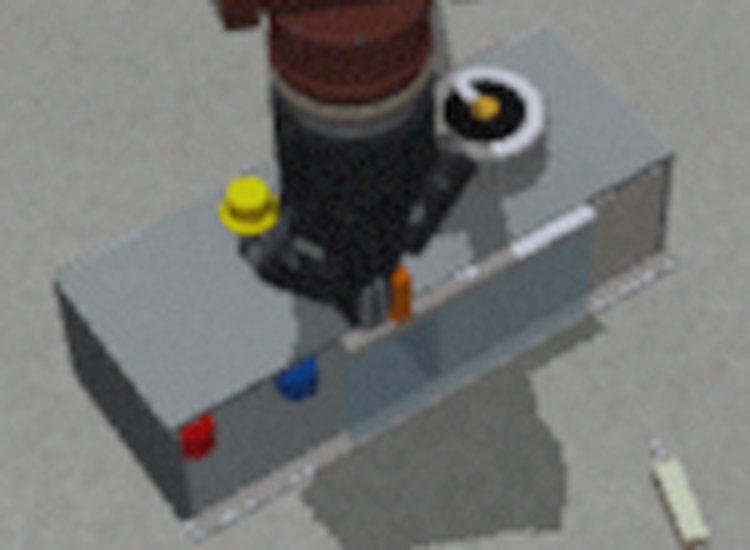

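```bash
python3 -m crank '[[[-0.0004,0.002,0,0],[-0.0004,0.002,0,0]]]'; python3 -m crank '[[[-0.0002,0.001,0,0],[-0.0002,0.001,0,0]]]';python3 -m crank '[[[-0.0002,0.001,0,0],[-0.0002,0.001,0,0]]]'
```

```text
t: 17.9
tool_pos: [0.6224, -0.0634, 0.063]
tool_rot: [2.116, 0.212, -2.116]
contact_force: [0.1, -2.6, -1.3]
opening: 0.0005
t: 18.07
tool_pos: [0.6224, -0.0634, 0.063]
tool_rot: [2.115, 0.21, -2.115]
contact_force: [0.1, -4.8, -2.0]
opening: -0.0002
t: 18.23
tool_pos: [0.6224, -0.0634, 0.0631]
tool_rot: [2.115, 0.208, -2.114]
contact_force: [1.1, -8.3, -2.3]
opening: -0.0001
```

Force rises to 8.3 N while the position stays put, so the door is on its stop. I'll back off, lift clear and check.

```bash
python3 -m crank '[[[0.0012,-0.006,0,0],[0.003,-0.015,0,0],[0.004,-0.02,0,0],[0.004,-0.02,0.03,0],[0.004,-0.02,0.06,0]]]'; python3 -m crank '[[[0,-0.03,0.03,0],[0,-0.06,0.05,0],[0,-0.1,0.05,0],[0,-0.14,0.05,0],[0,-0.18,0.05,0]]]';  python3 -m crank '[[[-0.02,-0.035,0,0],[-0.04,-0.07,0,0],[-0.06,-0.105,0,0],[-0.08,-0.14,0,0],[-0.08,-0.14,0,0]]]'; python3 - <<'E'
from h import *
for n in('scene','top'):
    m=camera_model(n); p,d=snap(n,'c1'+n); fine2(p,m); P=cloud(d,m)
    tb=(P[...,2]>.121)&(P[...,2]<.13)&(np.hypot(P[...,0]-.62,P[...,1]+.045)<.025); print('tabtop',P[tb].mean(0),tb.sum())
    p0=load(n+'0')[0]; hs=lambda x:cv2.cvtColor(x,cv2.COLOR_RGB2HSV).astype(int)
    for nm,lo,hi in(('yellow',22,35),('blue',110,130),('red',0,4)):
        for q in(p0,p):
            h=hs(q); k=((h[...,0]>=lo)&(h[...,0]<=hi)&(h[...,1]>130)&(h[...,2]>60)).astype(np.uint8); c=cv2.connectedComponentsWithStats(k); print(nm,[(c[2][i,4],*c[3][i].round(1)) for i in range(1,c[0]) if 15<c[2][i,4]<900])
E
```

```text
t: 18.65
tool_pos: [0.6241, -0.0811, 0.1209]
tool_rot: [2.112, 0.215, -2.124]
contact_force: [1.5, -0.0, -0.3]
opening: -0.0
t: 19.07
tool_pos: [0.6265, -0.263, 0.1744]
tool_rot: [2.118, 0.213, -2.113]
contact_force: [0.5, 0.3, -0.3]
opening: 0.0001
t: 19.48
tool_pos: [0.5424, -0.4074, 0.1731]
tool_rot: [2.118, 0.203, -2.121]
contact_force: [-0.6, 0.5, 0.1]
opening: -0.0002
centre [0.5336 0.0402] r 0.0208 line 188.7
   tick 190.9 2
tabtop [ 0.61983178 -0.04581702  0.12528944] 18
yellow [(np.int32(103), np.float64(209.4), np.float64(191.1)), (np.int32(114), np.float64(225.4), np.float64(279.9))]
yellow [(np.int32(101), np.float64(209.5), np.float64(191.1)), (np.int32(116), np.float64(225.4), np.float64(279.9))]
blue [(np.int32(350), np.float64(381.6), np.float64(173.3)), (np.int32(20), np.float64(19.5), np.float64(220.0)), (np.int32(17), np.float64(9.0), np.float64(222.5))]
blue [(np.int32(353), np.float64(381.5), np.float64(173.2)), (np.int32(44), np.float64(9.3), np.float64(221.3))]
red [(np.int32(24), np.float64(3.2), np.float64(2.0)), (np.int32(19), np.float64(150.2), np.float64(2
[... 1403 characters left out ...]
), np.float64(152.0)), (np.int32(19), np.float64(242.7), np.float64(212.6)), (np.int32(88), np.float64(288.7), np.float64(216.5)), (np.int32(60), np.float64(393.8), np.float64(233.8))]
blue []
blue [(np.int32(181), np.float64(122.4), np.float64(196.7))]
red [(np.int32(255), np.float64(136.0), np.float64(237.5)), (np.int32(20), np.float64(246.2), np.float64(229.4)), (np.int32(159), np.float64(280.5), np.float64(375.5))]
red [(np.int32(672), np.float64(486.7), np.float64(231.8)), (np.int32(256), np.float64(136.0), np.float64(237.5)), (np.int32(20), np.float64(246.2), np.float64(229.2)), (np.int32(241), np.float64(276.1), np.float64(372.8)), (np.int32(27), np.float64(177.7), np.float64(380.0))]
```

View pics/c1scene.png

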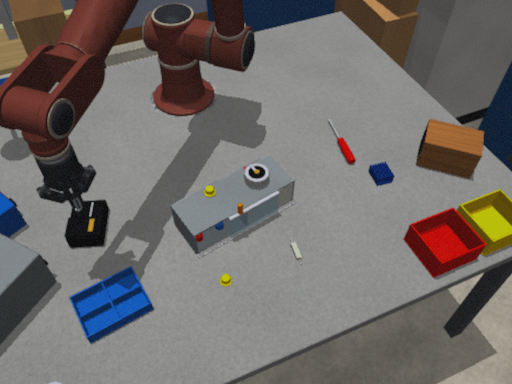

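View pics/c1top.png

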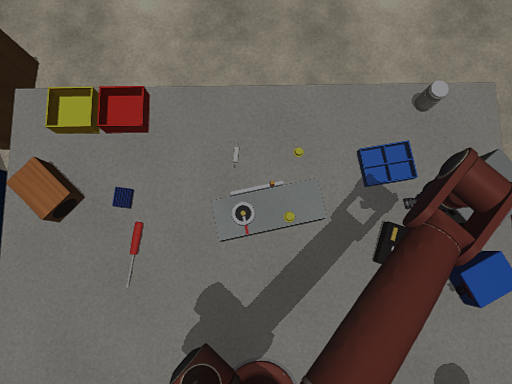

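```bash
python3 -c "from station import *; print(get_obs()['contact_force'],get_obs()['t']); print(finish_job())"
```

```text
[0.0688365  0.72499281 0.1030535 ] 19.5833
the job is handed in; nothing more can be done
None
```

I loosened the collar by two full turns with the shut fingertips rolling round its rim. I then pushed the door open by the orange tab until it hit its stop, and handed the job in at 19.6 s.

- **Collar:** I followed the line through the pictures up to 720°. In the last pictures it points within about 1–2° of the red tick: top camera 191.2° for the line against 191.0° for the tick, scene camera 188.7° against 190.9°. Measured against the start pictures, the line is about 1° short of exactly two turns.
- **Contact force:** contact was mostly 2–11 N. One re-approach pressed harder, about 23 N in total, for roughly a third of a second before I eased it off. That turned the collar by only a few degrees, which the later pictures include.
- **Door:** the tab moved 99.5 mm (top) and 100.0 mm (scene) between the first and last pictures. At the end the force rose to 8.3 N with no further movement.
- **Other things:** both caps, the heat sink and the screwdriver show the same pixel positions before and after, to within about 0.1 pixel. I checked the coin mech by its yellow bar only: 0.4 pixel, partly under the arm. I checked the resistor only by eye. The arm was well clear and touching nothing at hand-in.
- **Disagreement:** the wrist and scene cameras both showed the shut fingertips about 43 mm above the reported tool position. I set heights from the pictures, and the force readings showed no contact with the roof.

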